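# Fit the portion collar on the gel dispenser's pump

## Robot

A 6-joint arm with a two-finger parallel gripper is mounted at the origin on the work surface. World frame = base frame: x ahead of the robot, y to its left, z up, the work surface at z = 0. Lengths are in mm, angles in rad, forces in N, time in s.
With the tool pointing down it reaches from about 275 to 1000 mm from the base axis. Payload 8.4 kg.
Tool frame: the origin (TCP) lies midway between the tips of the shut fingers; the grasp point (between the pads) lies 19 mm behind it; z points along the fingers, y is the line along which they close (so a half turn about z gives the same grasp; the last joint's range is limited). The gripper opens to 85 mm and grips with 20 to 120 N. Pads are 22 mm wide; open, the fingers measure 114 mm over their backs; the gripper's body (76 mm by 85 mm) begins 54 mm behind the grasp point. The pads swing forward as they close: fully open they stand 13 mm farther back than shut.
Start: joints at [1.183, 0.353, 1.633, -0, 1.155, -0.002], TCP at [235.187, 579.064, 231.281] pointing down, gripper open.
Joint ranges: [-2.63, 2.63], [-0.92, 2.1], [0.06, 2.66], [-1.3, 4.44], [0, 2.69], [-3.02, 3.02]. Speed limits (rad/s): [2.22, 2.22, 2.79, 3.14, 3.14, 3.14].

## Interface

Orientations are given as [roll, pitch, yaw] about the fixed x, y, z axes, in that order (R = Rz(yaw) Ry(pitch) Rx(roll)).
In Python, from rig import r, imaging gives the robot as it stands. The module is installed in compiled form; this text tells all that it offers.
- The arm moves only by the tool arm_command, never from a script. Its argument "deltas" is a list of rows, each an object of numbers: "hand": the finger opening in mm, from 0 to 85.4; "tx", "ty", "tz": the shift along the tool's x, y, z in mm; "wx", "wy", "wz": the turn, a rotation vector about the tool's x, y, z in rad. A call has 1 to 8 rows; each row shifts and turns the commanded pose from where the row before left it, along the tool's axes as they then stand; what a row does not reach is not made up. A row lasts 1/8 s, in which the tool goes at most 62.5 mm and 10.7 degrees, less where a joint would pass 70% of its speed; a pose out of reach is approached as far as the arm can. A call with a gripper value outside its range is refused whole. The fingers move at their own pace and stop on an object; "squeeze" is the grip in N (left out, the last holds). Time passes only in rows, so rows that do not move let the fingers close. It gives the time, the measured TCP pose, the force, the opening and the grip force at its end, in the units of the state.
- r.sense(): the state, without advancing time (a new reading comes with each control period).
- imaging.grab_frame(name): name is "scene" or "top" or "wrist"; returns a dict with "image" (384x512x3 uint8, red, green, blue), "mtx" (3x3 intrinsics, pixels), "D" ([k1, k2, p1, p2, k3] as OpenCV has them; the pictures are not rectified), "world_to_cam" (4x4, takes a point from world to camera coordinates). Camera axes: x right, y up, looking along -z (the intrinsics and any distortion apply to the point x, -y, -z); pixel columns grow to the right and rows downward; lengths in mm; the calibration is good to about 2 mm. A picture is of the moment at which its call begins. There is no depth.
- r.sign_off(): hands the job in; it is judged then, once.
The state is a dict: "clock": time; "qpos": joint angles; "qvel": joint speeds; "joint_efforts": joint torques, N m; "eef_pos": TCP position; "tcp_rot": TCP orientation; "contact_force": force on the tool from outside, world axes, zero at the start; "wrist_torque": the same for the moment, N m; "opening": opening from 0.0 (shut) to 1.0 (fully open); "grasp_force": force on a finger pad.
Only numpy, scipy, OpenCV 4.12 (cv2) and the standard library are available. Lean on these libraries where they do the work, as an engineer would, in place of code of your own. Each camera call takes 0.05 s, during which the arm holds its last target. There are 200 camera calls.

## Task

Set the gel dispenser to small portions: take the taller of the two C-shaped portion collars from the steel tray, lay it flat on the dispenser's lid and push it sideways through its gap, fully home round the pump stem under the knob. Then press the pump knob down until it stops on the collar, and let it come back up. Leave the shorter collar, the cup, the bottle and the tub where they are.

Things in the scene. Friction and masses are not known exactly. Their poses are not given: they have to be found in the camera images.
- dispenser: Steel gel dispenser fixed on the table: a box with a bare, flat, level lid of 176 x 162 mm (x, y), lid top 115 mm above the table. Origin: centre of its underside, on the table. Axes: z up, x towards the spout. A pump stem and knob rise from the lid 35 mm to +x of the centre. 74 mm to +x stands a spout tube 12 mm thick (foot nut 20 mm), rising to 52 mm above the lid and bending away to +x as far as 134 mm.
- stem_foot (a point): Point on the pump stem's axis at the level of the lid top. Axes as the dispenser's. The stem is an upright round steel rod 14 mm in diameter that comes straight out of the lid, with nothing raised round its foot. The lid is bare for 123 mm to -x of it and 81 mm to either side (y); the spout is 39 mm away to +x.
- knob_top (a point): Centre of the top of the black pump knob on the stem: round, 40 mm in diameter, 24 mm tall; at rest its underside is 38 mm and its top 62 mm above the lid. It goes down with the pump.
- pump (a joint): How far the pump knob and stem are pressed down, in m: 0 at rest (up), 0.034 at the bottom of the bare stroke. A spring pushes it back up (about 4.5 N at rest, 8.5 N at the bottom). With the tall collar round the stem the knob stops on it at 0.018.
- collar_tall_bore (a point): Taller of the two loose white plastic collars, about 60 g, lying flat: point on its bore's axis, half-way up (10 mm above its underside). Axes: z up, x out through the gap. A C 20 mm tall, 42 mm outside, bore 20 mm; gap 17 mm wide at the throat (5 mm from the axis), flaring to 28 mm between the lip ends (20 mm from the axis). Fully home, the stem touches the closed end of the bore.
- collar_tall_tab (a point): Middle of the taller collar's finger tab, half-way up (6 mm above its underside), 37 mm from the bore's axis on the side away from the gap (-x); same axes. The tab is 16 mm wide (y) and 12 mm tall, free over 29 mm of length, and ends in a cross-bar 32 mm wide, 7 mm thick and 12 mm tall, whose flat back face is 58 mm from the bore's axis. Pinch the tab; push on the bar.
- collar_short_bore (a point): The shorter portion collar, 35 g: point on its bore axis, half-way up (5 mm above its underside). The same outline as the taller, but the C is only 10 mm tall (tab also 10 mm). Stays in the tray.
- tray_floor (a point): Centre of the floor of the shallow steel tray fixed on the table, 2 mm above the table; inside 250 x 210 mm (x, y), rim 21 mm above the table. Both collars lie in it side by side, about 92 mm apart, tabs towards its -x end.
- gallipot_mid (a point): Centre of the small steel cup that stands in the tray near its +x end, 58 mm in diameter, 42 mm tall. Bystander.
- gel_bottle_mid (a point): Centre of the white gel bottle standing on the table, 54 mm in diameter, 165 mm tall. Bystander.
- swab_tub_mid (a point): Centre of the low white swab tub with a lid, 102 x 84 x 41 mm, on the table. Bystander.
Mind the look-alikes: they are no part of the job. What is shaped like the part that bears collar_tall_bore but yellow is not meant. Leave any blue look-alike of the part that bears collar_short_bore alone.

How it is judged (in metres and radians):
On the way, in this order (a step that is already met when the one before it is completed fails the run):
1. the taller collar lies flat on the lid, fully home round the pump stem (horizontal distance between collar_tall_bore and stem_foot below 0.0045 m and z of collar_tall_bore in the frame of stem_foot below 0.013 m and angle between collar_tall_bore's own z axis and vertical below 0.12 rad), for 0.2 s.
2. the knob is pressed down onto the collar (all of step 1 and value of joint pump above 0.0155 m), for 0.1 s.
At the end, for the whole second after the job is handed in: The taller collar lies flat on the lid (tilt under 0.12 rad, underside within 3 mm of the lid) with its bore's axis within 4.5 mm of the stem's axis; the pump knob is back up (within 3 mm); the shorter collar lies in the tray (all of step 1 and value of joint pump below 0.003 m and z of collar_short_bore in the frame of tray_floor below 0.012 m); the robot touches nothing.
It fails at once if the shorter collar is moved by more than 30 mm (distance of collar_short_bore from where it was at the start of the episode above 0.03 m).
It fails at once if the steel cup is moved by more than 30 mm (distance of gallipot_mid from where it was at the start of the episode above 0.03 m).
It fails at once if the gel bottle is moved by more than 30 mm (distance of gel_bottle_mid from where it was at the start of the episode above 0.03 m).
It fails at once if the swab tub is moved by more than 30 mm (distance of swab_tub_mid from where it was at the start of the episode above 0.03 m).
It also fails if it takes over 58 s, if anything falls off the work surface, if the arm or the gripper's body presses on something with over 40 N, if the wrist force passes 120 N, or if a joint passes its speed limit or range.

## Working session

There is one attempt and no reset: what is moved stays moved. The work goes in short steps, Python scripts to look and compute and a tool call to move; the robot and the scene stay as the last step left them, time stands still between calls to the robot, and variables do not carry over. Pictures are saved under pics/ and viewed, at most 10 in all, crops included, and the job is handed in when it is done.

Besides the shell and the picture viewer there is one more tool, called after "Call:" as name(argument=value, ...), one argument or row to a line, values as JSON. arm_command: Moves the arm, as the interface text tells. Its arguments: {"type":"object","properties":{"deltas":{"type":"array"},"squeeze":{"type":"number"}},"required":["deltas"]}

```bash
mkdir -p pics; cat > h.py <<'E'
import numpy as np, cv2, pickle
from rig import r, imaging
def grab(n,f):
    d=imaging.grab_frame(n); cv2.imwrite(f'pics/{f}.png',d['image'][:,:,::-1]); pickle.dump(d,open(f'pics/{f}.pkl','wb')); return d
def load(f): return pickle.load(open(f'pics/{f}.pkl','rb'))
def cast(d,uv,z):
    K=np.array(d['mtx']);T=np.array(d['world_to_cam'])
    p=cv2.undistortPoints(np.array(uv,float).reshape(-1,1,2),K,np.array(d['D'])).reshape(-1,2)
    rays=np.c_[p[:,0],-p[:,1],-np.ones(len(p))]@T[:3,:3]
    c=-T[:3,:3].T@T[:3,3]
    return c+rays*((z-c[2])/rays[:,2])[:,None]
def proj(d,P):
    K=np.array(d['mtx']);T=np.array(d['world_to_cam']);q=np.atleast_2d(P)@T[:3,:3].T+T[:3,3]
    q=q*[1,-1,-1]
    return cv2.projectPoints(q.reshape(-1,1,3),np.zeros(3),np.zeros(3),K,np.array(d['D']))[0].reshape(-1,2)
E
python3 - <<'E'
from h import *
a=grab('scene','s0')['image'];b=grab('top','t0')['image']
cv2.imwrite('pics/top0.png',cv2.resize(b,(800,600))[:,:,::-1])
cv2.imwrite('pics/scene0.png',cv2.resize(a,(800,600))[:,:,::-1])
print(r.sense())
E
```

```text
{'clock': 0.1, 'qpos': array([ 1.18260461e+00,  3.53585267e-01,  1.63409303e+00,  2.06967913e-05,
        1.15516992e+00, -2.38331910e-03]), 'qvel': array([ 0.00072204, -0.0004601 , -0.00238932, -0.00031218, -0.00075861,
        0.00202189]), 'joint_efforts': array([-1.20411649e-03, -6.06353402e+01, -3.42818427e+01, -3.55473151e-05,
        3.94940522e-03,  1.09647630e-05]), 'eef_pos': array([235.01142375, 578.66062026, 230.61852444]), 'tcp_rot': array([-3.14033713e+00, -2.19165971e-05,  2.75577587e+00]), 'contact_force': array([-0.40801619,  0.64914692, -0.50605407]), 'wrist_torque': array([-0.0142295 ,  0.05944728, -0.01276646]), 'grasp_force': 0.0, 'opening': 1.0026455334651425}
```

View pics/top0.png

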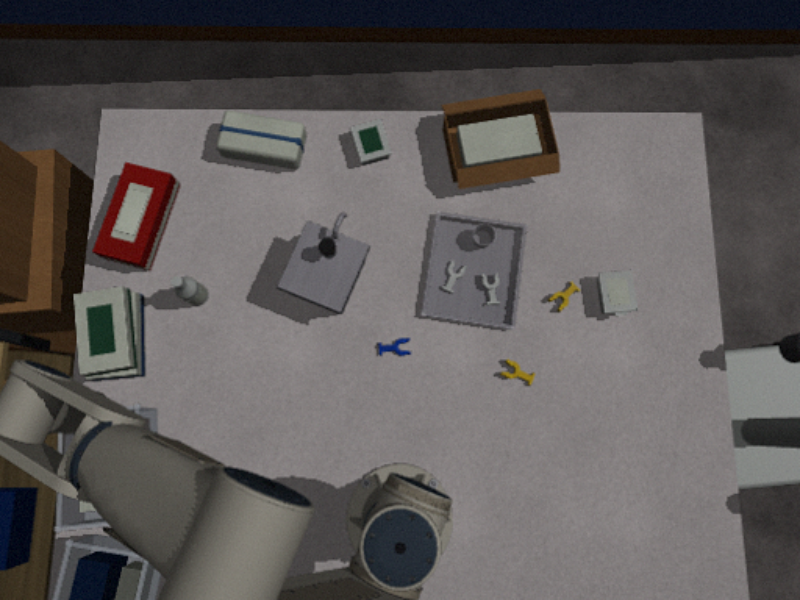

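View pics/scene0.png

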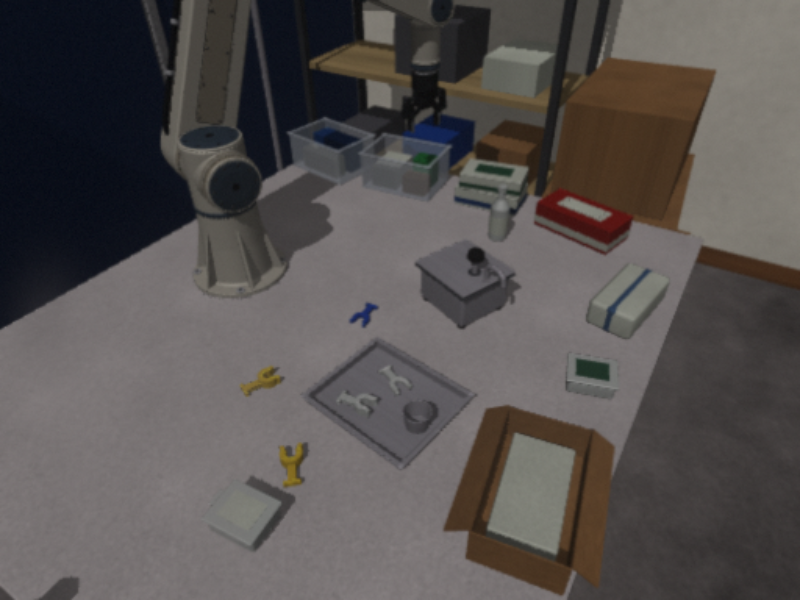

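The top view (800x600) shows the dispenser around (325,265) with its knob at (327,247) and spout at (340,222). The white collars lie in the tray at (453,275) and (491,288), gaps up and tabs down, with the cup at (483,236) and the bottle at (190,290). The yellow and blue C pieces are decoys. Next I measure these positions.

```bash
python3 - <<'E'
from h import *
d=load('t0');s=.64
f=lambda u,v,z:cast(d,[[u*s,v*s]],z)[0].round(1)
print('knob',f(327,245,177),'spout end',f(341,216,160))
print('lid corners',[f(*c,115) for c in [(309,222),(370,246),(343,311),(279,286)]])
print('tray',[f(*c,21) for c in [(437,214),(525,224),(512,327),(418,317)]])
print('cup',f(484,235,42),'bottle',f(186,290,165))
# white masks
im=d['image'];hsv=cv2.cvtColor(im,cv2.COLOR_RGB2HSV)
g=im.min(2); roi=np.zeros_like(g);roi[155:205,275:328]=g[155:205,275:328]
print(np.percentile(g[155:205,275:328],[50,90,95,99]))
m=(roi>135).astype(np.uint8)
n,l,st,c=cv2.connectedComponentsWithStats(m)
for i in range(1,n):
  if st[i,4]>20: print(st[i],c[i],cast(d,[c[i]],15)[0].round(1))
c=im[145:210,270:340][:,:,::-1]; cv2.imwrite('pics/c0.png',cv2.resize(c,None,fx=8,fy=8,interpolation=2))
E
```

```text
knob [612.3 167.1 177. ] spout end [687.  138.6 160. ]
lid corners [array([686.3, 218.6, 115. ]), array([628. ,  72.3, 115. ]), array([471.5, 132.5, 115. ]), array([529.8, 283.2, 115. ])]
tray [array([739.8, -92.7,  21. ]), array([ 714.7, -315.7,   21. ]), array([ 450.8, -274.8,   21. ]), array([474.1, -44.3,  21. ])]
cup [ 678.7 -208.2   42. ] bottle [508.6 482.5 165. ]
[101. 108. 123. 137.]
```

View pics/c0.png

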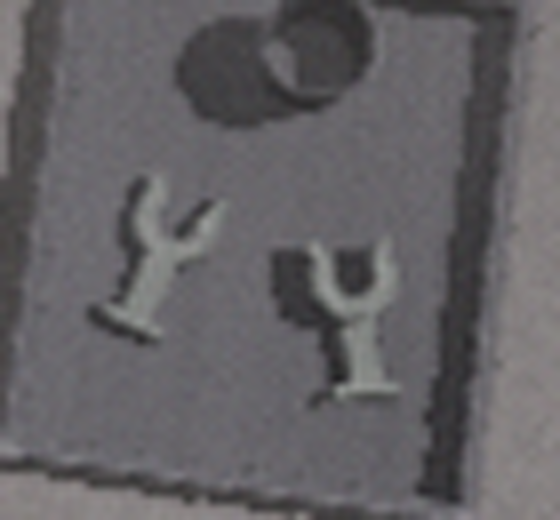

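The right collar (crop 353,290) casts the wider shadow and looks thicker, so it is the taller one. Its bar is at crop (365,388). I'll go above it and look from the wrist.

```bash
cat >> h.py <<'E'
def go(target,yaw,cur=None):
    s=r.sense(); p=s['eef_pos'] if cur is None else np.array(cur[:3]); y=s['tcp_rot'][2]
    d=np.array(target)-p; 
    print('at',s['eef_pos'].round(1),s['tcp_rot'].round(4),'t',s['clock'])
    print('tool shift (now-axes)',np.round([np.cos(y)*d[0]+np.sin(y)*d[1], np.sin(y)*d[0]-np.cos(y)*d[1], -d[2]],1),'then wz',round(float((y-yaw+np.pi)%(2*np.pi)-np.pi),3))
E
python3 - <<'E'
from h import *
d=load('t0')
b=cast(d,[[270+353/8,145+285/8]],22)[0];t=cast(d,[[270+365/8,145+388/8]],14)[0]
v=b-t;yaw=np.arctan2(v[1],v[0]);print(b,t,np.hypot(*v[:2]),yaw)
b2=cast(d,[[270+180/8,145+222/8]],12)[0];print('other',b2,np.hypot(*(b2-b)[:2]))
go([b[0]-60,b[1],230],np.pi+yaw)
E
```

```text
[ 562.66893857 -225.34774451   22.        ] [ 513.32305679 -231.13379447   14.        ] 49.68394532250591 0.11672199245814792
other [ 596.02048203 -142.67437828   12.        ] 89.14713082312736
at [235.  578.7 230.6] [-3.1403 -0.      2.7558] t 0.1
tool shift (now-axes) [-5.505e+02 -6.442e+02  6.000e-01] then wz -0.503
```

Call:
arm_command(
  deltas=[
    {"tx": -34.4,"ty": -40.3,"hand": 85},
    {"tx": -34.4,"ty": -40.3},
    {"tx": -34.4,"ty": -40.3},
    {"tx": -34.4,"ty": -40.3},
    {"tx": -34.4,"ty": -40.3},
    {"tx": -34.4,"ty": -40.3},
    {"tx": -34.4,"ty": -40.3},
    {"tx": -34.4,"ty": -40.3},
  ],
)

```text
schema error: expected keys hand, tx, ty, tz, wx, wy, wz
```

Call:
arm_command(
  deltas=[
    {"tx": -34.4,"ty": -40.3},
    {"tx": -34.4,"ty": -40.3},
    {"tx": -34.4,"ty": -40.3},
    {"tx": -34.4,"ty": -40.3},
    {"tx": -34.4,"ty": -40.3},
    {"tx": -34.4,"ty": -40.3},
    {"tx": -34.4,"ty": -40.3},
    {"tx": -34.4,"ty": -40.3},
  ],
)

```text
schema error: expected keys hand, tx, ty, tz, wx, wy, wz
```

Call:
arm_command(
  deltas=[
    {"wz": -0.167},
    {"wz": -0.167},
    {"wz": -0.167},
    {},
  ],
)

```text
schema error: expected keys hand, tx, ty, tz, wx, wy, wz
```

```bash
python3 - <<'E'
from h import *
d=grab('wrist','w0'); T=np.array(d['world_to_cam']);print(-T[:3,:3].T@T[:3,3],r.sense()['eef_pos'],r.sense()['tcp_rot'])
cv2.imwrite('pics/wrist0.png',cv2.resize(d['image'],(800,600))[:,:,::-1])
E
```

```text
[170.24710872 605.97772963 374.24848798] [235.02864026 578.748706   230.72263175] [-3.14052438e+00 -8.81535077e-06  2.75584750e+00]
```

View pics/wrist0.png

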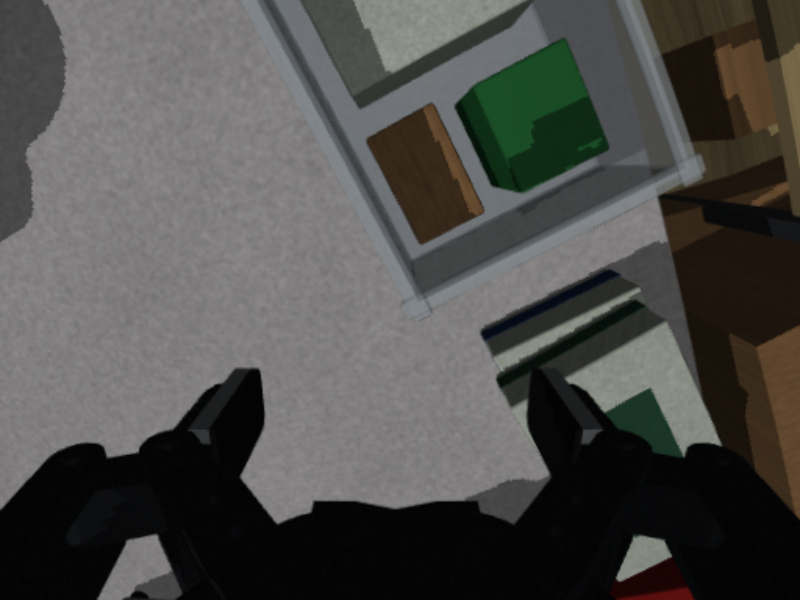

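The moves were refused because every row needs all seven keys, so the arm is still at its start. The view shows only the start area and the fingers. I'll resend the moves.

Call:
arm_command(
  deltas=[
    {"hand": 85,"tx": -34.4,"ty": -40.3,"tz": 0,"wx": 0,"wy": 0,"wz": 0},
    {"hand": 85,"tx": -34.4,"ty": -40.3,"tz": 0,"wx": 0,"wy": 0,"wz": 0},
    {"hand": 85,"tx": -34.4,"ty": -40.3,"tz": 0,"wx": 0,"wy": 0,"wz": 0},
    {"hand": 85,"tx": -34.4,"ty": -40.3,"tz": 0,"wx": 0,"wy": 0,"wz": 0},
    {"hand": 85,"tx": -34.4,"ty": -40.3,"tz": 0,"wx": 0,"wy": 0,"wz": 0},
    {"hand": 85,"tx": -34.4,"ty": -40.3,"tz": 0,"wx": 0,"wy": 0,"wz": 0},
    {"hand": 85,"tx": -34.4,"ty": -40.3,"tz": 0,"wx": 0,"wy": 0,"wz": 0},
    {"hand": 85,"tx": -34.4,"ty": -40.3,"tz": 0,"wx": 0,"wy": 0,"wz": 0},
  ],
)

```text
clock: 1.15
eef_pos: [369.0, 175.2, 231.3]
tcp_rot: [3.141, 0.0, 2.756]
contact_force: [0.7, -0.2, -0.3]
opening: 0.996
grasp_force: 0.0
```

Call:
arm_command(
  deltas=[
    {"hand": 50,"tx": -34.4,"ty": -40.3,"tz": 0,"wx": 0,"wy": 0,"wz": 0},
    {"hand": 50,"tx": -34.4,"ty": -40.3,"tz": 0,"wx": 0,"wy": 0,"wz": 0},
    {"hand": 50,"tx": -34.4,"ty": -40.3,"tz": 0,"wx": 0,"wy": 0,"wz": 0},
    {"hand": 50,"tx": -34.4,"ty": -40.3,"tz": 0,"wx": 0,"wy": 0,"wz": 0},
    {"hand": 50,"tx": -34.4,"ty": -40.3,"tz": 0,"wx": 0,"wy": 0,"wz": 0},
    {"hand": 50,"tx": -34.4,"ty": -40.3,"tz": 0,"wx": 0,"wy": 0,"wz": 0},
    {"hand": 50,"tx": -34.4,"ty": -40.3,"tz": 0,"wx": 0,"wy": 0,"wz": 0},
    {"hand": 50,"tx": -34.4,"ty": -40.3,"tz": 0,"wx": 0,"wy": 0,"wz": 0},
  ],
)

```text
clock: 2.15
eef_pos: [502.7, -227.3, 231.1]
tcp_rot: [3.141, -0.0, 2.755]
contact_force: [0.9, 0.2, -0.0]
opening: 0.585
grasp_force: 0.0
```

Call:
arm_command(
  deltas=[
    {"hand": 50,"tx": 0,"ty": 0,"tz": 0,"wx": 0,"wy": 0,"wz": -0.167},
    {"hand": 50,"tx": 0,"ty": 0,"tz": 0,"wx": 0,"wy": 0,"wz": -0.167},
    {"hand": 50,"tx": 0,"ty": 0,"tz": 0,"wx": 0,"wy": 0,"wz": -0.167},
    {"hand": 50,"tx": 0,"ty": 0,"tz": 0,"wx": 0,"wy": 0,"wz": 0},
  ],
)

```text
clock: 2.65
eef_pos: [502.3, -225.4, 231.1]
tcp_rot: [3.141, -0.0, -3.028]
contact_force: [0.6, -1.1, 0.6]
opening: 0.587
grasp_force: 0.0
```

```bash
python3 - <<'E'
from h import *
d=grab('wrist','w1'); T=np.array(d['world_to_cam']);print(-T[:3,:3].T@T[:3,3],r.sense()['eef_pos'],r.sense()['tcp_rot'])
cv2.imwrite('pics/wrist1.png',cv2.resize(d['image'],(800,600))[:,:,::-1])
E
```

```text
[ 432.79163672 -233.04252951  374.70569092] [ 502.37636808 -225.40290401  231.12674445] [ 3.14141282e+00 -3.06211591e-04 -3.03002248e+00]
```

View pics/wrist1.png

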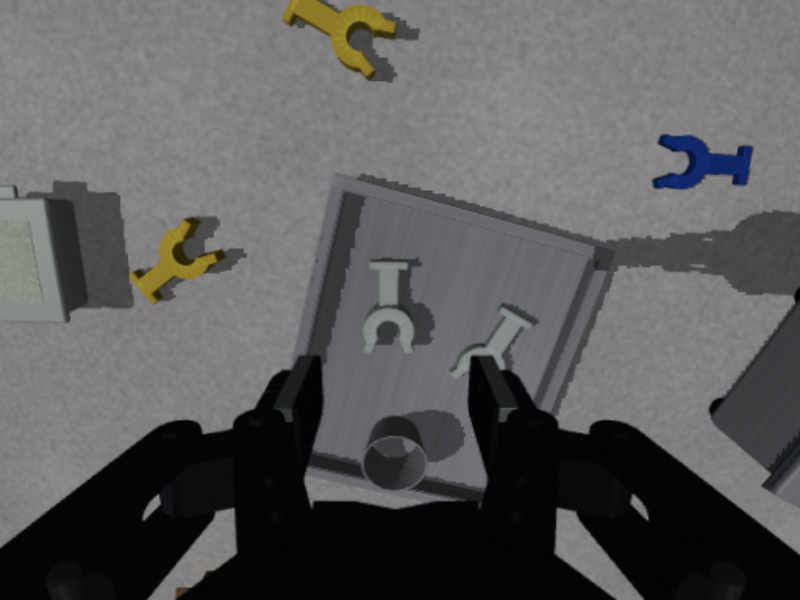

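In the wrist view the tall collar has its bar at (390,264), bore at (388,328) and gap towards the cup at (395,462). The short collar is at (495,340).

```bash
python3 - <<'E'
from h import *
d=load('w1');im=d['image'];s=.64
x0,y0,x1,y1=[int(v*s) for v in (355,250,422,362)]
g=im.min(2)[y0:y1,x0:x1];t,m=cv2.threshold(g,0,255,cv2.THRESH_OTSU);print('otsu',t)
n,l,st,c=cv2.connectedComponentsWithStats(m);i=1+np.argmax(st[1:,4]);m=(l==i)
P=[]
for v in range(m.shape[0]):
    u=np.where(m[v])[0]
    if len(u): P.append((u.min()+x0,u.max()+x0,v+y0,len(u)))
P=np.array(P,float)
for p in P: print(p, cast(d,[[(p[0]+p[1])/2,p[2]]],14 if p[2]<195 else 22)[0].round(1)[:2])
E
```

```text
otsu 85.0
[227. 269. 160.  43.] [ 500.7 -231.1]
[227. 269. 161.  43.] [ 502. -231.]
[227. 269. 162.  43.] [ 503.2 -230.9]
[227. 269. 163.  43.] [ 504.5 -230.7]
[227. 269. 164.  43.] [ 505.8 -230.6]
[227. 269. 165.  31.] [ 507.1 -230.4]
[227. 269. 166.  12.] [ 508.4 -230.3]
[227. 269. 167.  11.] [ 509.6 -230.2]
[227. 260. 168.  34.] [ 511.6 -235.7]
[227. 260. 169.  34.] [ 512.9 -235.6]
[227. 260. 170.  34.] [ 514.2 -235.4]
[227. 260. 171.  34.] [ 515.5 -235.3]
[227. 259. 172.  33.] [ 516.8 -235.8]
[227. 254. 173.  28.] [ 518.5 -238.8]
[227. 254. 174.  28.] [ 519.8 -238.7]
[227. 254. 175.  28.] [ 521.1 -238.6]
[227. 254. 176.  28.] [ 522.4 -238.4]
[227. 254. 177.  28.] [ 523.7 -238.3]
[227. 254. 178.  28.] [ 525.1 -238.2]
[227. 254. 179.  28.] [ 526.4 -238. ]
[227. 254. 180.  28.] [ 527.7 -237.9]
[227. 254. 181.  28.] [ 529.  -237.7]
[227. 254. 182.  28.] [ 530.3 -237.6]
[227. 254. 183.  28.] [ 531.7 -237.5]
[227. 254. 184.  28.] [ 533.  -237.3]
[227. 254. 185.  28.] [ 534.3 -237.2]
[227. 254. 186.  28.] [ 535.7 -237.1]
[227. 254. 187.  28.] [ 537.  -236.9]
[227. 254. 188.  28.] [ 538.
[... 905 characters left out ...]
 [ 567.6 -227. ]
[227. 264. 213.  23.] [ 569.  -226.8]
[227. 264. 214.  24.] [ 570.3 -226.7]
[227. 264. 215.  26.] [ 571.7 -226.5]
[227. 263. 216.  27.] [ 573.2 -227. ]
[227. 263. 217.  27.] [ 574.6 -226.9]
[227. 263. 218.  26.] [ 576.  -226.7]
[227. 262. 219.  25.] [ 577.5 -227.2]
[227. 262. 220.  25.] [ 578.9 -227.1]
[227. 269. 221.  41.] [ 579.7 -222.4]
[227. 269. 222.  42.] [ 581.1 -222.2]
[227. 269. 223.  42.] [ 582.6 -222.1]
[227. 269. 224.  43.] [ 584.  -221.9]
[227. 269. 225.  43.] [ 585.4 -221.7]
[227. 269. 226.  43.] [ 586.8 -221.6]
[227. 269. 227.  43.] [ 588.2 -221.4]
[227. 269. 228.  43.] [ 589.7 -221.3]
[227. 269. 229.  43.] [ 591.1 -221.1]
[227. 269. 230.  43.] [ 592.5 -221. ]
```

```bash
cat >> h.py <<'E'
def collar(d,box,thr,zb=2):
    "box in px; collar roughly upright in the wrist image, bar on top"
    x0,y0,x1,y1=box; m=(d['image'].min(2)[y0:y1,x0:x1]>thr).astype(np.uint8)
    n,l,st,c=cv2.connectedComponentsWithStats(m);i=1+np.argmax(st[1:,4]);m=(l==i)
    R=[(np.where(a)[0].min()+x0,np.where(a)[0].max()+x0,v+y0) for v,a in enumerate(m) if a.any()]
    return np.array(R,float)
E
python3 - <<'E'
from h import *
d=load('w1');print(np.percentile(d['image'].min(2)[160:232,227:270],[10,50,80,95]))
R=collar(d,(227,155,270,232),118)
for a in R[::2]: print(a)
E
```

```text
[ 57. 101. 130. 134.]
[244. 253. 198.]
[239. 257. 200.]
[237. 259. 202.]
[235. 261. 204.]
[234. 262. 206.]
[233. 263. 208.]
[232. 263. 210.]
[232. 263. 212.]
[233. 263. 214.]
[233. 263. 216.]
[234. 262. 218.]
[234. 262. 220.]
[233. 262. 222.]
[233. 263. 224.]
```

```bash
python3 - <<'E'
from h import *
d=load('w1')
R=collar(d,(227,155,270,196),118);
for a in R[::4]: print(a)
b=cast(d,[[248,212.5]],22)[0]
tab=R[(R[:,2]>176)&(R[:,2]<190)];T=cast(d,np.c_[(tab[:,0]+tab[:,1]+1)/2,tab[:,2]+.5],14)
back=cast(d,[[(R[1,0]+R[1,1]+1)/2,R[0,2]]],14)[0]
v=(b-back)[:2];yaw=np.arctan2(v[1],v[0]);print('bore',b,'back',back,'len',np.hypot(*v),'yaw',yaw,'tabmid',T.mean(0))
u=v/np.hypot(*v);tm=b[:2]-37*u;print('tab',tm)
print('rim right', cast(d,[[333*.64,270*.64],[350*.64,195*.64]],21).round(1))
go([*(tm-1*u),20],np.pi+yaw)
E
```

```text
[237. 255. 168.]
[243. 253. 172.]
[243. 253. 176.]
[243. 253. 180.]
[243. 253. 184.]
[243. 253. 188.]
[243. 253. 192.]
bore [ 567.89148507 -223.65916207   22.        ] back [ 510.86336537 -229.38588933   14.        ] len 57.314935594676825 yaw 0.10008384288864436 tabmid [ 531.18137085 -227.1494698    14.        ]
tab [ 531.07664079 -227.35608516]
rim right [[ 520.4 -272.9   21. ]
 [ 460.  -264.5   21. ]]
at [ 502.4 -225.4  231.1] [ 3.1414e+00 -3.0000e-04 -3.0300e+00] t 2.7
tool shift (now-axes) [-27.3  -5.1 211.1] then wz 0.011
```

Call:
arm_command(
  deltas=[
    {"hand": 38,"tx": -14,"ty": -2.5,"tz": 55,"wx": 0,"wy": 0,"wz": 0.011},
    {"hand": 38,"tx": -13.3,"ty": -2.6,"tz": 55,"wx": 0,"wy": 0,"wz": 0},
    {"hand": 38,"tx": 0,"ty": 0,"tz": 50,"wx": 0,"wy": 0,"wz": 0},
    {"hand": 38,"tx": 0,"ty": 0,"tz": 40,"wx": 0,"wy": 0,"wz": 0},
    {"hand": 38,"tx": 0,"ty": 0,"tz": 15,"wx": 0,"wy": 0,"wz": 0},
    {"hand": 38,"tx": 0,"ty": 0,"tz": 8,"wx": 0,"wy": 0,"wz": 0},
    {"hand": 38,"tx": 0,"ty": 0,"tz": 4,"wx": 0,"wy": 0,"wz": 0},
    {"hand": 38,"tx": 0,"ty": 0,"tz": 0,"wx": 0,"wy": 0,"wz": 0},
  ],
)

```text
clock: 3.7
eef_pos: [530.9, -227.8, 5.2]
tcp_rot: [-3.141, 0.001, -3.038]
contact_force: [0.7, 0.0, -0.0]
opening: 0.445
grasp_force: 0.0
```

Call:
arm_command(
  deltas=[
    {"hand": 10,"tx": 0,"ty": 0,"tz": 0,"wx": 0,"wy": 0,"wz": 0},
    {"hand": 10,"tx": 0,"ty": 0,"tz": 0,"wx": 0,"wy": 0,"wz": 0},
    {"hand": 10,"tx": 0,"ty": 0,"tz": 0,"wx": 0,"wy": 0,"wz": 0},
    {"hand": 10,"tx": 0,"ty": 0,"tz": 0,"wx": 0,"wy": 0,"wz": 0},
  ],
  squeeze=50,
)

```text
clock: 4.2
eef_pos: [530.8, -227.8, 5.4]
tcp_rot: [-3.141, 0.001, -3.038]
contact_force: [-1.5, 0.7, 5.6]
opening: 0.166
grasp_force: 49.3
```

Call:
arm_command(
  deltas=[
    {"hand": 10,"tx": 0,"ty": 0,"tz": -20,"wx": 0,"wy": 0,"wz": 0},
    {"hand": 10,"tx": 0,"ty": 0,"tz": -50,"wx": 0,"wy": 0,"wz": 0},
    {"hand": 10,"tx": 0,"ty": 0,"tz": -52,"wx": 0,"wy": 0,"wz": 0},
    {"hand": 10,"tx": 0,"ty": 0,"tz": -52,"wx": 0,"wy": 0,"wz": 0},
    {"hand": 10,"tx": 0,"ty": 0,"tz": -52,"wx": 0,"wy": 0,"wz": 0},
    {"hand": 10,"tx": 0,"ty": 0,"tz": 0,"wx": 0,"wy": 0,"wz": 0},
  ],
)

```text
clock: 4.95
eef_pos: [532.5, -228.5, 236.4]
tcp_rot: [-3.137, 0.008, -3.037]
contact_force: [0.3, 0.1, -0.9]
opening: 0.168
grasp_force: 48.9
```

Call:
arm_command(
  deltas=[
    {"hand": 10,"tx": -3,"ty": 54.3,"tz": 0,"wx": 0,"wy": 0,"wz": 0},
    {"hand": 10,"tx": -3,"ty": 54.3,"tz": 0,"wx": 0,"wy": 0,"wz": 0},
    {"hand": 10,"tx": -3,"ty": 54.3,"tz": 0,"wx": 0,"wy": 0,"wz": 0},
    {"hand": 10,"tx": -3,"ty": 54.3,"tz": 0,"wx": 0,"wy": 0,"wz": 0},
    {"hand": 10,"tx": -3,"ty": 54.3,"tz": 0,"wx": 0,"wy": 0,"wz": 0},
    {"hand": 10,"tx": -3,"ty": 54.3,"tz": 0,"wx": 0,"wy": 0,"wz": 0},
    {"hand": 10,"tx": -3,"ty": 54.3,"tz": 0,"wx": 0,"wy": 0,"wz": 0},
    {"hand": 10,"tx": -3,"ty": 54.3,"tz": 0,"wx": 0,"wy": 0,"wz": 0},
  ],
)

```text
clock: 5.95
eef_pos: [508.0, 208.6, 230.4]
tcp_rot: [-3.141, -0.0, -3.037]
contact_force: [2.0, 0.2, 0.2]
opening: 0.167
grasp_force: 49.0
```

Call:
arm_command(
  deltas=[
    {"hand": 10,"tx": 0,"ty": 0,"tz": 0,"wx": 0,"wy": 0,"wz": 0.165},
    {"hand": 10,"tx": 0,"ty": 0,"tz": 0,"wx": 0,"wy": 0,"wz": 0.165},
    {"hand": 10,"tx": 0,"ty": 0,"tz": 0,"wx": 0,"wy": 0,"wz": 0.165},
    {"hand": 10,"tx": 0,"ty": 0,"tz": 0,"wx": 0,"wy": 0,"wz": 0},
  ],
)

```text
clock: 6.45
eef_pos: [508.3, 206.9, 230.2]
tcp_rot: [-3.141, -0.0, 2.752]
contact_force: [0.8, 1.3, -0.7]
opening: 0.167
grasp_force: 49.1
```

```bash
python3 - <<'E'
from h import *
d=grab('wrist','w2'); print(r.sense()['eef_pos'],r.sense()['tcp_rot'])
t=grab('top','t2');grab('scene','s2')
a=cv2.resize(d['image'],(533,400));b=cv2.resize(t['image'][110:230,150:350],(333*1,200))
cv2.imwrite('pics/wrist2.png',cv2.resize(d['image'],(800,600))[:,:,::-1])
E
```

```text
[508.45794999 206.83334558 230.21781839] [-3.14124148e+00 -3.25869038e-04  2.75440370e+00]
```

View pics/wrist2.png

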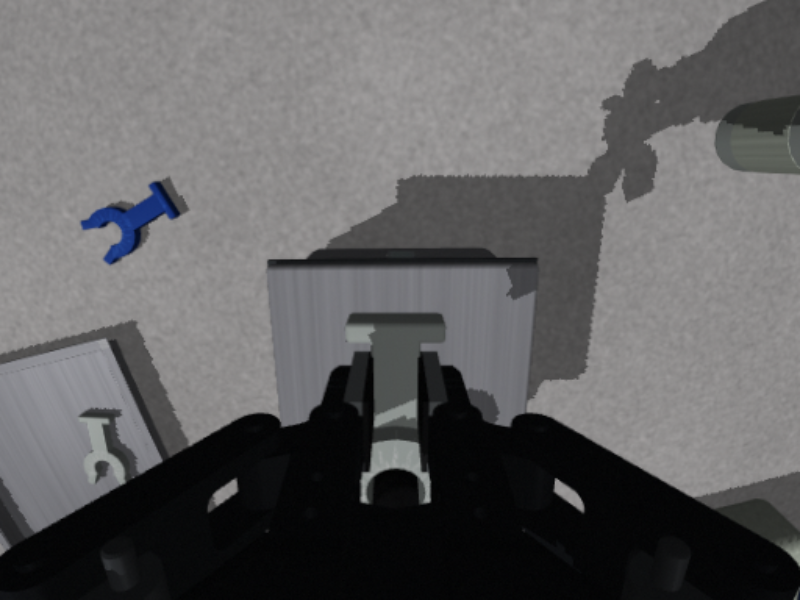

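The wrist view shows the collar held square, with its bar at (396,328) and the ring at (395,470). The lid's back corners are at (268,262) and (538,258).

```bash
python3 - <<'E'
from h import *
d=load('w2');im=d['image'];s=.64
# refine lid: local edges (gray-level), back edge row at cols, side edges col at rows
g=cv2.GaussianBlur(cv2.cvtColor(im,cv2.COLOR_RGB2GRAY),(3,3),0).astype(float)
L=[];
for v in range(175,255,4):
    e=np.diff(g[v,165:185]); R=np.diff(g[v,335:350])
    L.append((v,165+np.abs(e).argmax()+1, 335+np.abs(R).argmax()+1))
L=np.array(L,float)
B=np.array([(u,160+np.diff(g[160:178,u]).argmax()+1) for u in range(180,318,6)],float)
c=lambda p:cast(d,p,115)[:,:2]
bl=c(B);l=c(np.c_[L[:,1],L[:,0]]);rr=c(np.c_[L[:,2],L[:,0]])
def fit(P):
    vx,vy,x,y=cv2.fitLine(P.astype(np.float32),cv2.DIST_HUBER,0,.01,.01).ravel(); 
    res=np.abs((P-[x,y])@[-vy,vx]); return np.array([x,y]),np.array([vx,vy]),np.median(res)
F=[fit(P) for P in(bl,l,rr)]
for f in F: print('angle mod pi/2',(np.arctan2(f[1][1],f[1][0])+.785)%(np.pi/2)-.785,'res',f[2])
X=lambda a,b:a[0]+a[1]*np.linalg.solve(np.c_[a[1],-b[1]],b[0]-a[0])[0]
A,C=X(F[0],F[1]),X(F[0],F[2]);w=np.hypot(*(A-C));print('corners',A,C,'width',w)
al=np.arctan2(*(C-A)[::-1]);yaw=al-np.pi/2
mid=(A+C)/2;u=np.array([np.cos(yaw),np.sin(yaw)]);print('yaw',yaw,'stem',mid+123*u)
# collar bar lateral
zt=230.2+8.6
bar=cast(d,[[347*s,330*s],[445*s,330*s]],zt);rg=cast(d,[[361*s,490*s],[431*s,490*s]],zt+8);print('bar',bar.mean(0),np.hypot(*(bar[0]-bar[1])[:2]),'ring',rg.mean(0),np.hypot(*(rg[0]-rg[1])[:2]))
t=load('t0')
for z,uv in [(177,(327,245))]: print(cast(t,[[uv[0]*s,uv[1]*s]],z))
# knob in top by dark mask
k=t['image'];mm=np.zeros(k.shape[:2],np.uint8);mm[145:170,195:222]=(k.max(2)[145:170,195:222]<45)
n,_,st,ce=cv2.connectedComponentsWithStats(mm)
for i in range(1,n):
  if st[i,4]>20: print(st[i],ce[i],cast(t,[ce[i]+.5],165))
E
```

```text
angle mod pi/2 -0.38087517 res 0.15379751250535906
angle mod pi/2 -0.38365403 res 0.27440251530421067
angle mod pi/2 -0.39315432 res 0.4196294942234341
corners [469.11084 141.70842] [528.7247 290.5838] width 160.36736
yaw -0.3808751 stem [613.1035  170.42296]
bar [491.04211808 215.18680884 238.8       ] 31.20184281514521 ring [541.98924591 194.27238776 246.8       ] 23.780507847049982
[[612.30689355 167.10447445 177.        ]]
[204 152  11  13 101] [208.99009901 157.87128713] [[609.87539177 167.54061349 165.        ]]
```

Call:
arm_command(
  deltas=[
    {"hand": 10,"tx": -7,"ty": 4,"tz": 30,"wx": 0,"wy": 0,"wz": 0},
    {"hand": 10,"tx": -7,"ty": 0,"tz": 35,"wx": 0,"wy": 0,"wz": 0},
    {"hand": 10,"tx": -6,"ty": 0,"tz": 25,"wx": 0,"wy": 0,"wz": 0},
    {"hand": 10,"tx": 0,"ty": 0,"tz": 12,"wx": 0,"wy": 0,"wz": 0},
    {"hand": 10,"tx": 0,"ty": 0,"tz": 6,"wx": 0,"wy": 0,"wz": 0},
    {"hand": 10,"tx": 0,"ty": 0,"tz": 0,"wx": 0,"wy": 0,"wz": 0},
  ],
)

```text
clock: 7.35
eef_pos: [528.9, 203.2, 122.6]
tcp_rot: [3.141, 0.0, 2.751]
contact_force: [0.1, -0.2, -0.2]
opening: 0.169
grasp_force: 49.1
```

```bash
python3 - <<'E'
from h import *
d=grab('wrist','w3'); s=grab('scene','s3');t=grab('top','t3')
print(r.sense()['eef_pos'],r.sense()['tcp_rot'])
c=lambda i,x0,y0,w,h,f:cv2.resize(i['image'][y0:y0+h,x0:x0+w],None,fx=f,fy=f,interpolation=cv2.INTER_CUBIC)
A=c(d,80,110,360,270,800/360)
B=c(s,240,120,120,90,400/120);C=c(t,165,125,90,90*3//4,400/90)
h=min(B.shape[0],C.shape[0]);A=cv2.resize(A,(400,300))
cv2.imwrite('pics/m3.png',np.vstack([np.hstack([cv2.resize(B,(400,300)),cv2.resize(C,(400,300))]),np.hstack([A,A])])[:,:,::-1])
E
```

```text
[529.32166534 203.3665257  123.19465944] [3.14061722e+00 1.04341320e-03 2.75115783e+00]
```

View pics/m3.png

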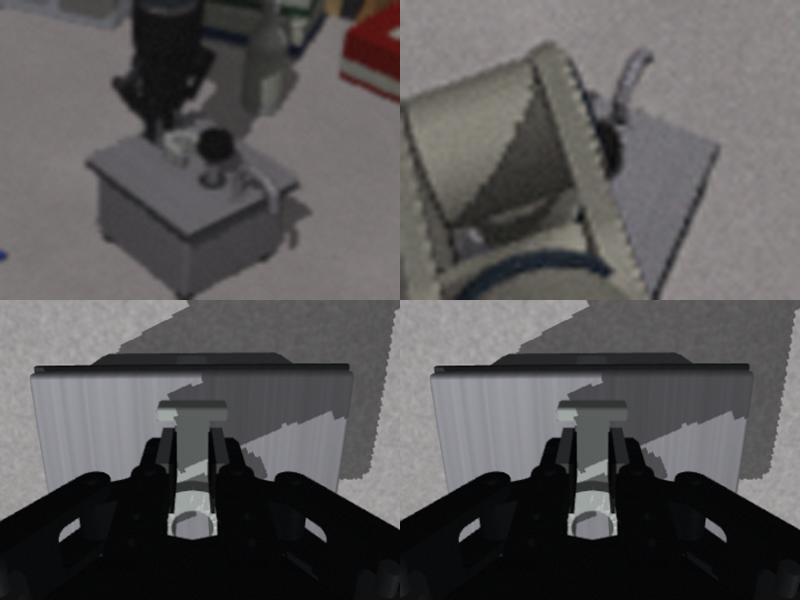

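The lower panels show the collar hovering over the lid, with its bar at panel x 159–227 and the lid edges at 32 and 352, so it is nearly centred. The top right panel shows the knob partly hidden by the arm. I'll measure the offset at full resolution.

```bash
python3 - <<'E'
from h import *
d=load('w3');im=d['image']
g=cv2.GaussianBlur(cv2.cvtColor(im,cv2.COLOR_RGB2GRAY),(3,3),0).astype(float)
yaw=2.7512-np.pi;u=np.array([np.cos(yaw),np.sin(yaw)]);n=np.array([-u[1],u[0]]);tcp=np.array([529.2,203.3])
def rel(p,z): 
    q=cast(d,p,z)[:,:2]-tcp; return np.c_[q@u,q@n]
L=[]
for v in range(182,222,4):
    a=np.abs(np.diff(g[v,102:126]));b=np.abs(np.diff(g[v,384:404]))
    L.append((v+.5,102+a.argmax()+1,384+b.argmax()+1))
L=np.array(L)
l=rel(np.c_[L[:,1],L[:,0]],115);R=rel(np.c_[L[:,2],L[:,0]],115)
print(l.round(1)[::3],R.round(1)[::3]); 
fl=np.polyfit(l[:,0],l[:,1],1);fr=np.polyfit(R[:,0],R[:,1],1);print(fl,fr)
B=[]
for v in range(204,214,2):
    row=g[v,210:300];e=np.diff(row);B.append((v,210+e[:30].argmax()+1,210+60+e[60:].argmin()+1 if 0 else 210+55+np.abs(e[55:85]).argmax()+1))
B=np.array(B,float);print(B)
print('bar',rel(np.c_[B[:,1],B[:,0]],132).round(1),rel(np.c_[B[:,2],B[:,0]],132).round(1))
T=cast;print('backface edge',[rel([[253,v]],132).round(1) for v in (199,201,203)])
print('lid back',[ (v,g[v,130].round()) for v in range(164,178)], rel([[130,174],[380,174]],115).round(1))
print('ring',rel([[80+168*.9,110+525*.9-270],[80+217*.9,110+525*.9-270]],140).round(1))
E
```

```text
[[-29.9 -79.6]
 [-23.  -80. ]
 [-15.9 -79.9]
 [ -8.6 -79.8]] [[-29.8  80.7]
 [-22.9  81.1]
 [-15.8  80.9]
 [ -8.5  80.2]]
[-2.42806524e-03 -7.98450779e+01] [-7.74850344e-02  7.89724463e+01]
[[204. 218. 284.]
 [206. 218. 284.]
 [208. 218. 284.]
 [210. 222. 285.]
 [212. 222. 285.]]
bar [[-23.5 -16.4]
 [-22.4 -16.5]
 [-21.4 -16.5]
 [-20.3 -14.6]
 [-19.3 -14.6]] [[-23.4  16. ]
 [-22.4  16. ]
 [-21.4  16. ]
 [-20.3  16.5]
 [-19.3  16.6]]
backface edge [array([[-26. ,   0.7]]), array([[-25. ,   0.7]]), array([[-24. ,   0.7]])]
lid back [(164, np.float64(166.0)), (165, np.float64(164.0)), (166, np.float64(162.0)), (167, np.float64(161.0)), (168, np.float64(127.0)), (169, np.float64(58.0)), (170, np.float64(23.0)), (171, np.float64(24.0)), (172, np.float64(25.0)), (173, np.float64(28.0)), (174, np.float64(36.0)), (175, np.float64(46.0)), (176, np.float64(60.0)), (177, np.float64(75.0))] [[-34.6 -66. ]
 [-34.6  69.8]]
ring [[ 34.3 -10.8]
 [ 34.4  12.5]]
```

Call:
arm_command(
  deltas=[
    {"hand": 10,"tx": 0,"ty": 0.4,"tz": 3,"wx": 0,"wy": 0,"wz": 0},
    {"hand": 10,"tx": 0,"ty": 0,"tz": 1.3,"wx": 0,"wy": 0,"wz": 0},
    {"hand": 10,"tx": 0,"ty": 0,"tz": 0,"wx": 0,"wy": 0,"wz": 0},
  ],
)

```text
clock: 7.88
eef_pos: [529.1, 203.6, 118.4]
tcp_rot: [3.141, 0.0, 2.751]
contact_force: [-1.3, 0.5, 4.6]
opening: 0.172
grasp_force: 49.6
```

Call:
arm_command(
  deltas=[
    {"hand": 10,"tx": -8,"ty": 0,"tz": 0,"wx": 0,"wy": 0,"wz": 0},
    {"hand": 10,"tx": -8,"ty": 0,"tz": 0,"wx": 0,"wy": 0,"wz": 0},
    {"hand": 10,"tx": -8,"ty": 0,"tz": 0,"wx": 0,"wy": 0,"wz": 0},
    {"hand": 10,"tx": 0,"ty": 0,"tz": 0,"wx": 0,"wy": 0,"wz": 0},
  ],
)

```text
clock: 8.38
eef_pos: [552.6, 194.2, 118.4]
tcp_rot: [3.141, 0.002, 2.751]
contact_force: [1.2, -0.8, 3.2]
opening: 0.168
grasp_force: 49.6
```

Call:
arm_command(
  deltas=[
    {"hand": 10,"tx": -5,"ty": 0,"tz": 0,"wx": 0,"wy": 0,"wz": 0},
    {"hand": 10,"tx": -5,"ty": 0,"tz": 0,"wx": 0,"wy": 0,"wz": 0},
    {"hand": 10,"tx": -5,"ty": 0,"tz": 0,"wx": 0,"wy": 0,"wz": 0},
    {"hand": 10,"tx": 0,"ty": 0,"tz": 0,"wx": 0,"wy": 0,"wz": 0},
  ],
)

```text
clock: 8.88
eef_pos: [565.4, 188.7, 118.4]
tcp_rot: [3.141, 0.0, 2.751]
contact_force: [-0.4, 0.3, 6.2]
opening: 0.171
grasp_force: 49.9
```

Call:
arm_command(
  deltas=[
    {"hand": 10,"tx": -4,"ty": 0,"tz": 0,"wx": 0,"wy": 0,"wz": 0},
    {"hand": 10,"tx": -4,"ty": 0,"tz": 0,"wx": 0,"wy": 0,"wz": 0},
    {"hand": 10,"tx": -4,"ty": 0,"tz": 0,"wx": 0,"wy": 0,"wz": 0},
    {"hand": 10,"tx": 0,"ty": 0,"tz": 0,"wx": 0,"wy": 0,"wz": 0},
  ],
)

```text
clock: 9.38
eef_pos: [576.3, 184.2, 118.4]
tcp_rot: [3.141, -0.0, 2.751]
contact_force: [-0.8, 0.1, 5.9]
opening: 0.171
grasp_force: 49.9
```

Call:
arm_command(
  deltas=[
    {"hand": 10,"tx": -2,"ty": 0,"tz": 0,"wx": 0,"wy": 0,"wz": 0},
    {"hand": 10,"tx": -2,"ty": 0,"tz": 0,"wx": 0,"wy": 0,"wz": 0},
    {"hand": 10,"tx": 0,"ty": 0,"tz": 0,"wx": 0,"wy": 0,"wz": 0},
  ],
)

```text
clock: 9.75
eef_pos: [579.7, 182.8, 118.4]
tcp_rot: [3.141, -0.0, 2.751]
contact_force: [-2.9, 0.5, 7.0]
opening: 0.167
grasp_force: 50.0
```

Call:
arm_command(
  deltas=[
    {"hand": 10,"tx": -1.5,"ty": 0,"tz": 0,"wx": 0,"wy": 0,"wz": 0},
    {"hand": 10,"tx": 0,"ty": 0,"tz": 0,"wx": 0,"wy": 0,"wz": 0},
  ],
)

```text
clock: 10.0
eef_pos: [580.9, 182.2, 118.4]
tcp_rot: [3.141, -0.001, 2.751]
contact_force: [-3.4, 1.2, 8.0]
opening: 0.168
grasp_force: 50.1
```

Call:
arm_command(
  deltas=[
    {"hand": 10,"tx": -1.5,"ty": 0,"tz": 0,"wx": 0,"wy": 0,"wz": 0},
    {"hand": 10,"tx": 0,"ty": 0,"tz": 0,"wx": 0,"wy": 0,"wz": 0},
  ],
)

```text
clock: 10.25
eef_pos: [581.0, 182.2, 118.4]
tcp_rot: [-3.141, -0.003, 2.75]
contact_force: [-7.7, 4.9, 11.9]
opening: 0.168
grasp_force: 50.5
```

Call:
arm_command(
  deltas=[
    {"hand": 50,"tx": 0,"ty": 0,"tz": 0,"wx": 0,"wy": 0,"wz": 0},
    {"hand": 50,"tx": 0,"ty": 0,"tz": -1,"wx": 0,"wy": 0,"wz": 0},
    {"hand": 50,"tx": 0,"ty": 0,"tz": 0,"wx": 0,"wy": 0,"wz": 0},
    {"hand": 50,"tx": 0,"ty": 0,"tz": 0,"wx": 0,"wy": 0,"wz": 0},
    {"hand": 50,"tx": 15,"ty": 0,"tz": 0,"wx": 0,"wy": 0,"wz": 0},
    {"hand": 50,"tx": 25,"ty": 0,"tz": 0,"wx": 0,"wy": 0,"wz": 0},
    {"hand": 50,"tx": 20,"ty": 0,"tz": 0,"wx": 0,"wy": 0,"wz": 0},
    {"hand": 0,"tx": 0,"ty": 0,"tz": 0,"wx": 0,"wy": 0,"wz": 0},
  ],
)

```text
clock: 11.25
eef_pos: [525.5, 204.7, 119.0]
tcp_rot: [-3.141, -0.001, 2.752]
contact_force: [0.7, -0.4, -0.3]
opening: 0.387
grasp_force: 0.0
```

```bash
python3 - <<'E'
from h import *
d=grab('wrist','w4'); s=grab('scene','s4')
print(r.sense()['eef_pos'],r.sense()['tcp_rot'])
B=cv2.resize(s['image'][135:195,265:345],(400,300),interpolation=cv2.INTER_CUBIC)
A=cv2.resize(d['image'],(400,300),interpolation=cv2.INTER_AREA)
cv2.imwrite('pics/m4.png',np.hstack([B,A])[:,:,::-1])
E
```

```text
[527.48272767 204.50884106 119.3156101 ] [3.14105928e+00 8.07913943e-04 2.75155350e+00]
```

View pics/m4.png

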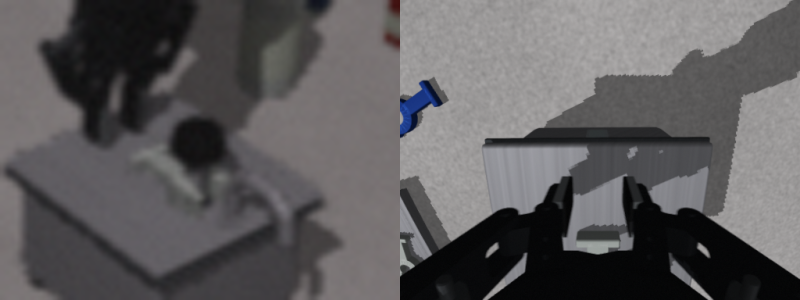

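The left panel shows the collar lying on the lid round the stem under the knob at (195,165). The right panel shows its bar at (598,238), clear of the fingers. I'll shut the fingers and push on the bar to confirm it is home.

Call:
arm_command(
  deltas=[
    {"hand": 0,"tx": 0,"ty": 0,"tz": 0,"wx": 0,"wy": 0,"wz": 0},
    {"hand": 0,"tx": 0,"ty": 0,"tz": 0,"wx": 0,"wy": 0,"wz": 0},
    {"hand": 0,"tx": -9,"ty": 0,"tz": 0,"wx": 0,"wy": 0,"wz": 0},
    {"hand": 0,"tx": -6,"ty": 0,"tz": 0,"wx": 0,"wy": 0,"wz": 0},
    {"hand": 0,"tx": -3,"ty": 0,"tz": 0,"wx": 0,"wy": 0,"wz": 0},
    {"hand": 0,"tx": 0,"ty": 0,"tz": 0,"wx": 0,"wy": 0,"wz": 0},
  ],
)

```text
clock: 12.1
eef_pos: [544.1, 197.2, 118.9]
tcp_rot: [-3.142, -0.0, 2.75]
contact_force: [1.0, 0.7, 0.0]
opening: 0.004
grasp_force: 0.0
```

Call:
arm_command(
  deltas=[
    {"hand": 0,"tx": -2,"ty": 0,"tz": 0,"wx": 0,"wy": 0,"wz": 0},
    {"hand": 0,"tx": -2,"ty": 0,"tz": 0,"wx": 0,"wy": 0,"wz": 0},
    {"hand": 0,"tx": 0,"ty": 0,"tz": 0,"wx": 0,"wy": 0,"wz": 0},
  ],
)

```text
clock: 12.48
eef_pos: [547.6, 195.9, 119.0]
tcp_rot: [3.142, 0.0, 2.751]
contact_force: [0.2, 0.7, 0.2]
opening: 0.001
grasp_force: 0.0
```

Call:
arm_command(
  deltas=[
    {"hand": 0,"tx": -2,"ty": 0,"tz": 0,"wx": 0,"wy": 0,"wz": 0},
    {"hand": 0,"tx": 0,"ty": 0,"tz": 0,"wx": 0,"wy": 0,"wz": 0},
  ],
)

```text
clock: 12.72
eef_pos: [549.5, 195.1, 119.0]
tcp_rot: [3.142, 0.0, 2.751]
contact_force: [-0.2, -0.7, 0.2]
opening: 0.002
grasp_force: 0.0
```

Call:
arm_command(
  deltas=[
    {"hand": 0,"tx": -2,"ty": 0,"tz": 0,"wx": 0,"wy": 0,"wz": 0},
    {"hand": 0,"tx": 0,"ty": 0,"tz": 0,"wx": 0,"wy": 0,"wz": 0},
  ],
)

```text
clock: 12.98
eef_pos: [550.0, 194.7, 118.9]
tcp_rot: [-3.141, -0.003, 2.751]
contact_force: [-4.9, 2.7, 4.0]
opening: -0.001
grasp_force: 3.2
```

Call:
arm_command(
  deltas=[
    {"hand": 0,"tx": -2,"ty": 0,"tz": 0,"wx": 0,"wy": 0,"wz": 0},
    {"hand": 0,"tx": 0,"ty": 0,"tz": 0,"wx": 0,"wy": 0,"wz": 0},
  ],
)

```text
clock: 13.22
eef_pos: [550.1, 194.5, 118.8]
tcp_rot: [-3.14, -0.006, 2.75]
contact_force: [-13.3, 7.1, 8.0]
opening: 0.001
grasp_force: 7.2
```

Call:
arm_command(
  deltas=[
    {"hand": 0,"tx": -2,"ty": 0,"tz": 0,"wx": 0,"wy": 0,"wz": 0},
    {"hand": 0,"tx": 0,"ty": 0,"tz": 0,"wx": 0,"wy": 0,"wz": 0},
  ],
)

```text
clock: 13.48
eef_pos: [550.1, 194.3, 118.8]
tcp_rot: [-3.14, -0.009, 2.75]
contact_force: [-19.0, 10.9, 13.4]
opening: -0.003
grasp_force: 11.3
```

Call:
arm_command(
  deltas=[
    {"hand": 0,"tx": 10,"ty": 0,"tz": 0,"wx": 0,"wy": 0,"wz": 0},
    {"hand": 0,"tx": 15,"ty": 0,"tz": 0,"wx": 0,"wy": 0,"wz": 0},
    {"hand": 0,"tx": 0,"ty": 0,"tz": -40,"wx": 0,"wy": 0,"wz": 0},
    {"hand": 0,"tx": 0,"ty": 0,"tz": -40,"wx": 0,"wy": 0,"wz": 0},
    {"hand": 0,"tx": 0,"ty": 0,"tz": -10,"wx": 0,"wy": 0,"wz": 0},
    {"hand": 0,"tx": 0,"ty": 0,"tz": 0,"wx": 0,"wy": 0,"wz": 0},
  ],
)

```text
clock: 14.22
eef_pos: [531.8, 202.4, 209.2]
tcp_rot: [3.141, 0.001, 2.751]
contact_force: [-0.1, 0.8, -0.6]
opening: 0.001
grasp_force: 0.0
```

```bash
python3 - <<'E'
from h import *
go([612,169.5,180],2.751)
E
```

```text
at [531.8 202.4 209.2] [3.1409e+00 9.0000e-04 2.7508e+00] t 14.225
tool shift (now-axes) [-86.7   0.1  29.2] then wz -0.0
```

Call:
arm_command(
  deltas=[
    {"hand": 0,"tx": -43.5,"ty": 0,"tz": 0,"wx": 0,"wy": 0,"wz": 0},
    {"hand": 0,"tx": -43.2,"ty": 0,"tz": 0,"wx": 0,"wy": 0,"wz": 0},
    {"hand": 0,"tx": 0,"ty": 0,"tz": 20,"wx": 0,"wy": 0,"wz": 0},
    {"hand": 0,"tx": 0,"ty": 0,"tz": 9,"wx": 0,"wy": 0,"wz": 0},
    {"hand": 0,"tx": 0,"ty": 0,"tz": 5,"wx": 0,"wy": 0,"wz": 0},
    {"hand": 0,"tx": 0,"ty": 0,"tz": 5,"wx": 0,"wy": 0,"wz": 0},
    {"hand": 0,"tx": 0,"ty": 0,"tz": 0,"wx": 0,"wy": 0,"wz": 0},
  ],
)

```text
clock: 15.1
eef_pos: [611.3, 169.3, 170.1]
tcp_rot: [-3.141, -0.0, 2.751]
contact_force: [-2.2, -1.5, 5.3]
opening: -0.005
grasp_force: 2.5
```

Call:
arm_command(
  deltas=[
    {"hand": 0,"tx": 0,"ty": 0,"tz": 4,"wx": 0,"wy": 0,"wz": 0},
    {"hand": 0,"tx": 0,"ty": 0,"tz": 4,"wx": 0,"wy": 0,"wz": 0},
    {"hand": 0,"tx": 0,"ty": 0,"tz": 2,"wx": 0,"wy": 0,"wz": 0},
    {"hand": 0,"tx": 0,"ty": 0,"tz": 0,"wx": 0,"wy": 0,"wz": 0},
  ],
)

```text
clock: 15.6
eef_pos: [611.7, 169.5, 160.6]
tcp_rot: [3.142, 0.0, 2.751]
contact_force: [-2.9, -2.5, 5.9]
opening: -0.003
grasp_force: 3.1
```

Spring force only so far; press on to the stop.

Call:
arm_command(
  deltas=[
    {"hand": 0,"tx": 0,"ty": 0,"tz": 1.5,"wx": 0,"wy": 0,"wz": 0},
    {"hand": 0,"tx": 0,"ty": 0,"tz": 1.5,"wx": 0,"wy": 0,"wz": 0},
    {"hand": 0,"tx": 0,"ty": 0,"tz": 0,"wx": 0,"wy": 0,"wz": 0},
    {"hand": 0,"tx": 0,"ty": 0,"tz": 0,"wx": 0,"wy": 0,"wz": 0},
  ],
)

```text
clock: 16.1
eef_pos: [611.7, 169.5, 158.6]
tcp_rot: [3.141, 0.0, 2.751]
contact_force: [-5.0, -3.1, 12.4]
opening: -0.001
grasp_force: 6.5
```

Call:
arm_command(
  deltas=[
    {"hand": 0,"tx": 0,"ty": 0,"tz": 1.5,"wx": 0,"wy": 0,"wz": 0},
    {"hand": 0,"tx": 0,"ty": 0,"tz": 0,"wx": 0,"wy": 0,"wz": 0},
    {"hand": 0,"tx": 0,"ty": 0,"tz": 0,"wx": 0,"wy": 0,"wz": 0},
  ],
)

```text
clock: 16.48
eef_pos: [611.8, 169.5, 158.4]
tcp_rot: [3.141, 0.001, 2.751]
contact_force: [-8.6, -4.6, 23.6]
opening: -0.0
grasp_force: 12.0
```

Call:
arm_command(
  deltas=[
    {"hand": 0,"tx": 0,"ty": 0,"tz": -8,"wx": 0,"wy": 0,"wz": 0},
    {"hand": 0,"tx": 0,"ty": 0,"tz": -10,"wx": 0,"wy": 0,"wz": 0},
    {"hand": 0,"tx": 0,"ty": 0,"tz": -30,"wx": 0,"wy": 0,"wz": 0},
    {"hand": 0,"tx": 0,"ty": 0,"tz": -50,"wx": 0,"wy": 0,"wz": 0},
    {"hand": 0,"tx": 50,"ty": 0,"tz": 0,"wx": 0,"wy": 0,"wz": 0},
    {"hand": 0,"tx": 60,"ty": 0,"tz": 0,"wx": 0,"wy": 0,"wz": 0},
    {"hand": 0,"tx": 60,"ty": 0,"tz": 0,"wx": 0,"wy": 0,"wz": 0},
    {"hand": 0,"tx": 0,"ty": 0,"tz": 0,"wx": 0,"wy": 0,"wz": 0},
  ],
)

```text
clock: 17.48
eef_pos: [451.4, 235.3, 253.7]
tcp_rot: [3.141, -0.001, 2.754]
contact_force: [0.6, 0.1, -0.5]
opening: 0.002
grasp_force: 0.0
```

```bash
python3 - <<'E'
from h import *
s=grab('scene','s5')
B=cv2.resize(s['image'][135:195,265:345],(400,300),interpolation=cv2.INTER_CUBIC)
C=cv2.resize(s['image'],(400,300))
cv2.imwrite('pics/m5.png',np.hstack([B,C])[:,:,::-1]);print(r.sense()['contact_force'],r.sense()['eef_pos'])
E
```

```text
[-0.18294559 -0.62629169  0.38757747] [453.56331358 234.99163386 254.02767597]
```

View pics/m5.png

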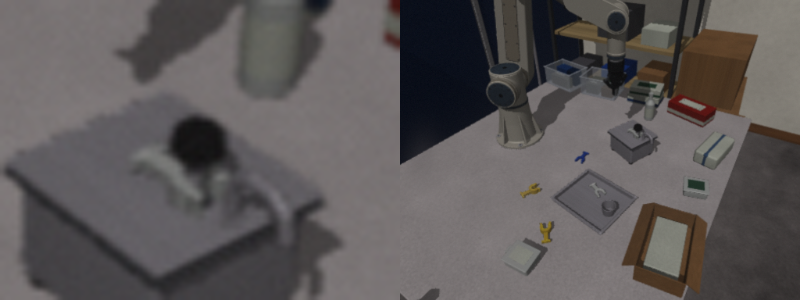

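The knob is back up at (197,142), the collar is seated flat under it, the short collar and the cup are still in the tray, and the arm is clear.

```bash
python3 -c "
from rig import r
print(r.sign_off())"
```

```text
the job is handed in; nothing more can be done
None
```

The taller collar is fully home round the pump stem; I pressed the knob down about 18 mm onto it and it came back up, and the job is handed in with the arm clear (no verdict was returned).

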